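Probe a socket's depth and fit the matching rest post

TASK

The round socket in the dark riser block is of unknown depth. Take the depth rod by its black handle, lower it into the socket until it stands on the bottom, and put it back upright in its stand. Then choose the one of the two loose steel posts whose top will come level with the fixed post beside the socket, and stand it in the socket; never stand the wrong post in the socket, and leave that one standing where it is.

Things in the scene. Friction and masses are not known exactly. Their poses are not given: they have to be found in the camera images.
- socket (a point): Centre of the mouth of a round blind socket, 36 mm across with 3 mm lead-in, in the top of a fixed dark steel block (56 x 124 mm, 50 mm tall, on the 10 mm thick drilled jig plate). It is either 20 or 40 mm deep; nothing outside tells which. z is up, y runs along the block: a fixed steel post, 24 mm diameter, stands 62 mm away towards +y and ends 45 mm above the block's top.
- rod_mid (a point): Centre (half-way up) of the upright depth rod, 95 mm long, z up: steel, 10 mm thick, from its tip 47.5 mm below this point to 7.5 mm above it; then a black handle, 30 mm diameter, 40 mm tall, to 47.5 mm above. The handle rests on top of a fixed square aluminium stand (40 x 40 mm, 60 mm tall, hole 22 mm with 3 mm lead-in); lift it 55 mm to clear. 80 g.
- post_short_mid (a point): Centre (half-way up) of the short loose steel post: upright cylinder, 24 mm diameter, 65 mm long, z up, foot chamfered 3 mm, standing on the jig plate. In a 20 mm deep socket it stands 45 mm proud. About 150 g. Grip it within its top 35 mm.
- post_long_mid (a point): Centre (half-way up) of the long loose steel post: the same, but 85 mm long. In a 40 mm deep socket it stands 45 mm proud. About 150 g. Grip it within its top 35 mm. The two posts stand about 55 mm apart in a row parallel to the block, 67 mm from its centre line on the side of the socket frame's +x, and change places.
Mind the look-alikes: they are no part of the job. What is shaped like the part that bears post_long_mid but yellow is not meant.

How it is judged:
By the outcome, as a careful person would: the job done as asked, in the order asked, and still so for the second after the job is handed in, with the robot touching nothing.
It also fails if it takes over 48 s, if anything falls off the work surface, if the arm or the gripper's body presses on something with over 40 N, if the wrist force passes 120 N, or if a joint passes its speed limit or range.

ROBOT

A 6-joint arm with a two-finger parallel gripper is mounted at the origin on a cart in front of the work surface, level with it; the furniture and walls round the work are solid. World frame = base frame: x ahead of the robot, y to its left, z up, the work surface at z = 0. Lengths are in m, angles in rad, forces in N, time in s.
With the tool pointing down it reaches from about 0.425 to 0.95 m from the base axis. Payload 3.5 kg.
Tool frame: the origin (TCP) lies between the finger pads; the fingertips stand 14 mm ahead of it and the grasp point (between the pads) lies 5 mm behind it; z points along the fingers, y is the line along which they close (so a half turn about z gives the same grasp; the last joint's range is limited). The gripper opens to 85 mm and grips with 20 to 120 N. Pads are 22 mm wide; open, the fingers measure 114 mm over their backs; the gripper's body (76 mm by 85 mm) begins 54 mm behind the grasp point. The pads swing forward as they close: fully open they stand 13 mm farther back than shut.
Start: joints at [0.515, 0.286, 1.577, -0, 1.279, -0.15], TCP at [0.531, 0.417, 0.245] pointing down, gripper open.
Joint ranges: [-2.77, 2.77], [-0.9, 2.22], [0.21, 2.48], [-1.53, 4.67], [0.24, 2.81], [-2.84, 2.84]. Speed limits (rad/s): [2.79, 2.79, 3.14, 3.14, 3.14, 3.14].

INTERFACE

Orientations are given as a unit quaternion [x, y, z, w].
In Python, from cell import robot gives the robot as it stands.
- The arm moves only by the tool play_rows, never from a script. Its arguments are lists of equal length, an entry for each row: "gripper": the closure, from 0 (fully open) to 1 (shut); "dp": the shift along the tool's x, y, z in m, a list of three; "yaw": the turn about the tool's z in rad. In form: {"gripper": [gripper, ...], "dp": [[tx, ty, tz], ...], "yaw": [yaw, ...]}. A call has 1 to 20 rows; each row is the pose to reach, as a shift and turn from the pose commanded when the call began, along the tool's axes at that moment; what a row does not reach only later rows make up. A row lasts 1/12 s, in which the tool goes at most 41.7 mm and 7.16 degrees, less where a joint would pass 70% of its speed; a pose out of reach is approached as far as the arm can. A call with a gripper value outside its range is refused whole. The fingers move at their own pace and stop on an object; "force" is the grip in N (left out, the last holds). Time passes only in rows, so rows that repeat a pose let the fingers close. It gives the time, the measured TCP pose, the force, the opening and the grip force at its end, in the units of the state.
- robot.get_obs(): the state, without advancing time (a new reading comes with each control period).
- robot.snapshot(name): name is "scene" or "top" or "wrist"; returns a dict with "pixels" (400x640x3 uint8, blue, green, red), "fx", "fy", "cx", "cy" (pixels), "view" (4x4, takes a point from world to camera coordinates). Camera axes: x right, y down, z forward; pixel columns grow to the right and rows downward; lengths in m; the calibration is good to about 2 mm. A picture is of the moment at which its call begins. There is no depth.
- robot.job_done(): hands the job in; it is judged then, once.
The state is a dict: "time": time; "joints": joint angles; "qd": joint speeds; "joint_efforts": joint torques, N m; "position": TCP position; "tool_rot": TCP orientation; "force": force on the tool from outside, world axes, zero at the start; "moment": the same for the moment, N m; "grip_width": finger opening in m; "finger_force": force on a finger pad.
Only numpy, scipy, OpenCV 4.12 (cv2) and the standard library are available. Lean on these libraries where they do the work, as an engineer would, in place of code of your own. Each camera call takes 0.05 s, during which the arm holds its last target. There are 200 camera calls.

## Working session

There is one attempt and no reset: what is moved stays moved. The work goes in short steps, Python scripts to look and compute and a tool call to move; the robot and the scene stay as the last step left them, time stands still between calls to the robot, and variables do not carry over. Pictures are saved under pics/ and viewed, at most 10 in all, crops included, and the job is handed in when it is done.

Besides the shell and the picture viewer there is one more tool, called after "Call:" as name([rows], argument=value, ...), one row to a line, values as JSON. play_rows: Moves the arm, as the interface text tells. Its arguments: {"type":"object","properties":{"gripper":{"type":"array"},"dp":{"type":"array"},"yaw":{"type":"array"},"force":{"type":"number"}},"required":["gripper","dp","yaw"]}

```bash
mkdir -p pics
cat > h.py <<'E'
from cell import robot
import numpy as np, cv2
def snap(n,f=None):
    s=robot.snapshot(n); s['pixels']=np.array(s['pixels'],dtype=np.uint8)
    if f: cv2.imwrite('pics/'+f,s['pixels'])
    return s
def onplane(s,u,v,z):
    V=np.array(s['view']); R=V[:3,:3]; t=V[:3,3]; c=-R.T@t
    d=R.T@np.array([(u-s['cx'])/s['fx'],(v-s['cy'])/s['fy'],1])
    return c+d*(z-c[2])/d[2]
def proj(s,p):
    V=np.array(s['view']); q=V[:3,:3]@np.array(p)+V[:3,3]
    return np.array([s['fx']*q[0]/q[2]+s['cx'],s['fy']*q[1]/q[2]+s['cy']])
E
python3 - <<'E'
from h import *
for n in ("scene","top"):
    s=snap(n,n+"0.png"); V=np.array(s['view']); print(n,s['fx'],s['cx'],s['cy'],(-V[:3,:3].T@V[:3,3]).round(3),V[:3,:3].round(2).tolist())
o=robot.get_obs(); print(o['time'],o['position'],o['tool_rot'],o['grip_width'])
E
```

```text
scene 478.31932392145717 320.7238578296197 197.92427620972802 [-0.035  0.657  0.748] [[-0.56, -0.83, 0.0], [-0.65, 0.44, -0.62], [0.51, -0.35, -0.79]]
top 364.6551068157455 323.10781573950766 205.9305543702323 [0.288 0.342 0.92 ] [[0.0, -1.0, -0.01], [-0.99, -0.0, -0.14], [0.14, 0.01, -0.99]]
0.1 [0.53064681 0.41625168 0.24405755] [ 4.37585451e-01  8.99176175e-01 -8.91978915e-04 -6.19928070e-04] 0.08519597763867158
```

View pics/scene0.png

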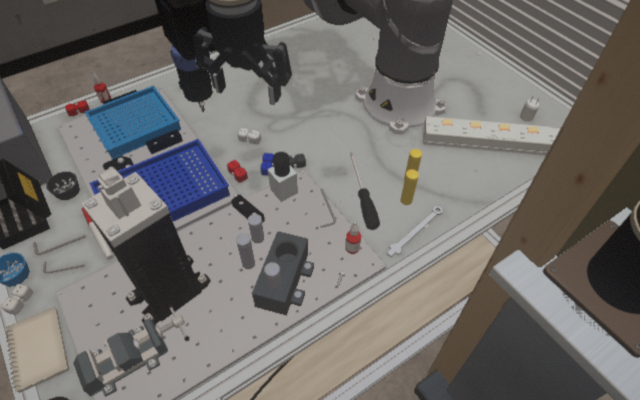

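View pics/top0.png

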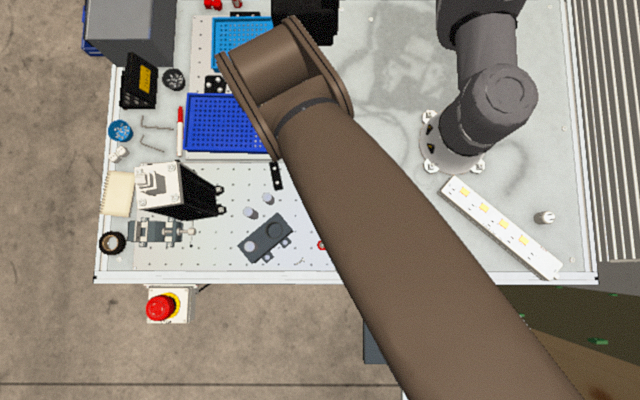

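The scene view shows the block near (282,272) with its posts at (246,250) and (257,228), and the rod stand at (283,175). The top view shows the block at (265,238), with the rod hidden by our brown arm. I'll zoom in on both.

Run:
```python
import cv2,numpy as np
a=cv2.imread('pics/scene0.png')[145:320,225:325]; b=cv2.imread('pics/top0.png')[180:275,230:310]
a=cv2.resize(a,None,fx=3.4,fy=3.4,interpolation=2); b=cv2.resize(b,None,fx=5,fy=5,interpolation=2)
c=np.zeros((595,740,3),np.uint8); c[:595,:340]=a[:595]; c[:475,340:]=b
cv2.imwrite('pics/z0.png',c)
```

```text
(no output)
```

View pics/z0.png

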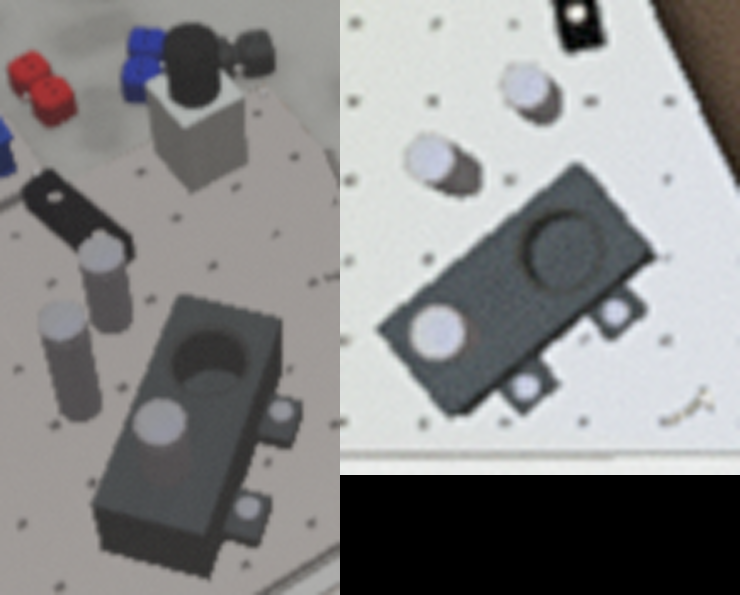

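The left crop shows post tops at (62,321) and (102,252), the mouth at (209,362), the fixed top at (160,422) and the handle top near (190,38). The right crop shows post tops at (430,158) and (523,85), the mouth at (565,252) and the fixed top at (438,332).

```bash
cat >> h.py <<'E'
def tri(s1,p1,s2,p2):
    A=[];b=[]
    for s,(u,v) in((s1,p1),(s2,p2)):
        V=np.array(s['view'])
        for r,a in((0,(u-s['cx'])/s['fx']),(1,(v-s['cy'])/s['fy'])):
            w=V[r]-a*V[2]; A.append(w[:3]); b.append(-w[3])
    return np.linalg.lstsq(np.array(A),np.array(b),rcond=None)[0]
E
python3 - <<'E'
from h import *
S=snap('scene');T=snap('top')
s=lambda x,y:((x+.5)/3.4-.5+225,(y+.5)/3.4-.5+145)
t=lambda x,y:((x-340+.5)/5-.5+230,(y+.5)/5-.5+180)
for n,a,b,z in (('postL',(62,321),(430,158),.095),('postR',(102,252),(523,85),.075),('mouth',(209,362),(565,252),.06),('fixed',(160,422),(438,332),.105)):
    print(n,tri(S,s(*a),T,t(*b)).round(4),onplane(S,*s(*a),z).round(4),onplane(T,*t(*b),z).round(4))
print('postR .095',onplane(S,*s(102,252),.095),'postL .075',onplane(S,*s(62,321),.075))
print('handle',onplane(S,*s(190,38),.11).round(4))
for p in ((147,85),(192,125),(244,97)): print('stand corner',onplane(S,*s(*p),.07).round(4))
print('standfoot',onplane(S,*s(192,190),.01))
print('blk scene',[onplane(S,*s(*p),.06).round(4)[:2].tolist() for p in((180,297),(281,319),(95,504),(210,532))])
print('blk top',[onplane(T,*t(*p),.06).round(4)[:2].tolist() for p in((577,163),(655,256),(378,329),(455,412))])
E
```

```text
postL [0.3898 0.5204 0.0911] [0.3877 0.5216 0.095 ] [0.3889 0.5191 0.095 ]
postR [0.426  0.4808 0.0752] [0.4262 0.4808 0.075 ] [0.426  0.4807 0.075 ]
mouth [0.3498 0.4632 0.0558] [0.3486 0.4655 0.06  ] [0.3485 0.4615 0.06  ]
fixed [0.31   0.5119 0.1024] [0.3088 0.5127 0.105 ] [0.3097 0.5111 0.105 ]
postR .095 [0.41254331 0.48598008 0.095     ] postL .075 [0.40061731 0.51744154 0.075     ]
handle [0.4994 0.3823 0.11  ]
stand corner [0.5156 0.4032 0.07  ]
stand corner [0.4769 0.3974 0.07  ]
stand corner [0.4782 0.3632 0.07  ]
standfoot [0.48038231 0.39959687 0.01      ]
blk scene [[0.3898, 0.4576], [0.35, 0.4221], [0.3122, 0.5497], [0.2703, 0.5127]]
blk top [[0.3909, 0.4566], [0.3467, 0.419], [0.3123, 0.5487], [0.2738, 0.5114]]
```

Call:
play_rows([
  [-0.002,-0.015,0.015],
  [-0.004,-0.03,0.03],
  [-0.006,-0.047,0.05],
  [-0.006,-0.047,0.05],
  [-0.006,-0.047,0.05],
], gripper=[0,0,0,0,0], yaw=[0,0,0,0,0])

```text
time: 0.62
position: [0.4969, 0.3822, 0.1938]
tool_rot: [0.438, 0.899, -0.001, -0.001]
force: [0.4, -0.7, 0.1]
grip_width: 0.085
finger_force: 0.0
```

Run:
```python
from h import *
s=snap('wrist','w1.png'); o=robot.get_obs(); print(o['position'],o['force'],proj(s,[.498,.383,.11]))
T=snap('top','t1.png')
```

```text
[0.49834162 0.38314084 0.19585987] [1.10287721 0.2260142  0.47057908] [320.95649961 219.32688894]
```

View pics/w1.png

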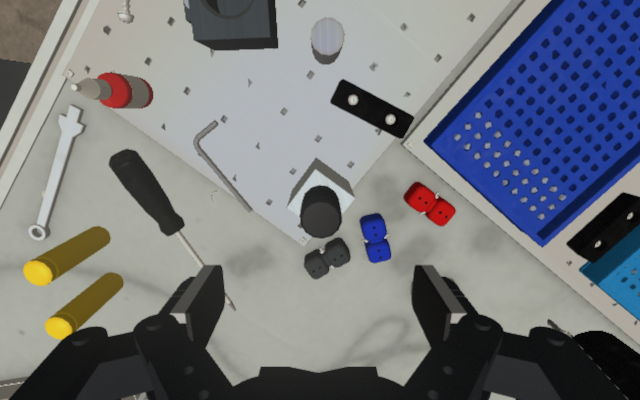

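The wrist view shows the handle at about (321,212) between x 301 and 341, close to the predicted (321,219). I'll measure it by mask.

Run:
```python
from h import *
s=snap('wrist'); g=s['pixels'].max(2)[170:250,280:350]
V=np.array(s['view']); print('cam',(-V[:3,:3].T@V[:3,3]).round(3))
m=(g<60).astype(np.uint8); n,l,st,c=cv2.connectedComponentsWithStats(m); i=1+st[1:,4].argmax(); print(st[i],c[i]+[280,170])
x,y,w,h=st[i][:4]; cx=280+x+w/2-.5
for r in (.0,):
  top=170+y+h-.5-w/2; up=170+y+w/2-.5
  print(onplane(s,cx,top,.11),onplane(s,cx,up,.11))
for z in (.11,.07): 
  print(z,proj(s,[.498,.383,z]),[proj(s,[.498+.015*a,.383+.015*b,z]).round(1).tolist() for a,b in((-.617,.787),(.617,-.787))])
print(np.array2string(g[:,41]))
```

```text
cam [0.451 0.444 0.327]
[  16   14   41   52 1351] [317.77572169 209.85936343]
[0.49670492 0.38415309 0.11      ] [0.49169888 0.39057771 0.11      ]
0.11 [316.44148343 217.27375903] [[316.4, 196.9], [316.5, 236.8]]
0.07 [316.463945   201.00428438] [[316.4, 183.3], [316.5, 218.1]]
[ 92  92  91  92 114 168 199 200 200 199 201 202 203 203 161  49  34  36
  33  34  32  33  32  33  34  35  34  36  37  37  43  54  60  60  59  59
  58  58  58  58  57  57  56  57  57  56  56  56  56  56  56  57  55  56
  56  56  55  56  54  54  55  54  54  49  60 119 155 152 151 148 145 142
 125  92  84  74  71  70  82  78]
```

Call:
play_rows([
  [0.001,0,0.025],
  [0.001,0,0.05],
  [0.001,0,0.075],
  [0.001,0,0.095],
  [0.001,0,0.105],
  [0.001,0,0.105],
  [0.001,0,0.105],
  [0.001,0,0.105],
  [0.001,0,0.105],
  [0.001,0,0.105],
  [0.001,0,0.105],
  [0.001,0,0.105],
  [0.001,0,0.105],
  [0.001,0,0.105],
], gripper=[0,0,0,0,0,0,1,1,1,1,1,1,1,1], yaw=[0,0,0,0,0,0,0,0,0,0,0,0,0,0], force=40)

```text
time: 1.93
position: [0.4979, 0.384, 0.0919]
tool_rot: [0.438, 0.899, 0.001, 0.001]
force: [-1.4, -0.9, 6.1]
grip_width: 0.0279
finger_force: 39.5
```

Call:
play_rows([
  [0,0,-0.01],
  [0,0,-0.025],
  [0,0,-0.04],
  [0,0,-0.055],
  [0,0,-0.07],
  [0,0,-0.075],
  [0,0,-0.075],
], gripper=[1,1,1,1,1,1,1], yaw=[0,0,0,0,0,0,0])

```text
time: 2.52
position: [0.498, 0.384, 0.1671]
tool_rot: [0.438, 0.899, 0.001, 0.001]
force: [0.5, -0.3, -0.8]
grip_width: 0.0279
finger_force: 39.5
```

Run:
```python
from h import *
o=robot.get_obs(); print(o['position'],o['force'],o['grip_width'],o['time'])
s=snap('scene','s2.png'); cv2.imwrite('pics/s2z.png',cv2.resize(s['pixels'][60:310,200:340],None,fx=2.4,fy=2.4,interpolation=2))
```

```text
[0.49798707 0.38401826 0.16714743] [ 0.5233649 -0.2597426 -0.8261244] 0.027852827939990926 2.5167
```

View pics/s2z.png

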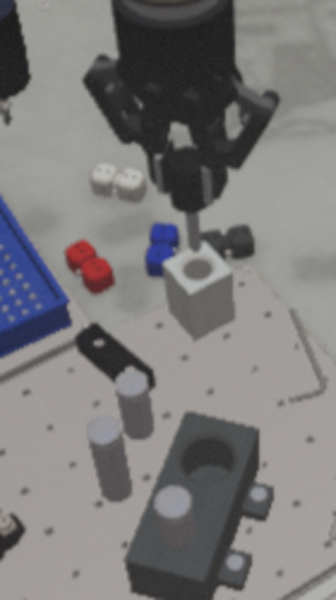

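The rod hangs upright, clear of its stand, and the stand's hole is visible at about (198,267) in the crop. Next I'll carry it over the socket.

Call:
play_rows([
  [0.01,-0.004,0],
  [0.025,-0.011,0],
  [0.045,-0.02,0],
  [0.065,-0.029,0],
  [0.085,-0.038,0],
  [0.105,-0.047,0],
  [0.125,-0.055,0],
  [0.14,-0.062,0],
  [0.15,-0.066,0],
  [0.155,-0.069,0],
  [0.155,-0.069,0],
  [0.155,-0.069,0],
], gripper=[1,1,1,1,1,1,1,1,1,1,1,1], yaw=[0,0,0,0,0,0,0,0,0,0,0,0])

```text
time: 3.57
position: [0.347, 0.4629, 0.165]
tool_rot: [0.437, 0.899, -0.0, 0.0]
force: [-0.2, -0.3, -0.2]
grip_width: 0.0282
finger_force: 39.5
```

Call:
play_rows([
  [0,0,0.01],
  [0,0,0.02],
  [0,0,0.03],
  [0,0,0.038],
  [0,0,0.04],
  [0,0,0.04],
], gripper=[1,1,1,1,1,1], yaw=[0,0,0,0,0,0])

```text
time: 4.07
position: [0.3469, 0.4622, 0.1235]
tool_rot: [0.438, 0.899, -0.001, -0.001]
force: [1.7, -0.1, -0.8]
grip_width: 0.0277
finger_force: 39.5
```

Call:
play_rows([
  [0,0,0.003],
  [0,0,0.005],
  [0,0,0.006],
  [0,0,0.006],
], gripper=[1,1,1,1], yaw=[0,0,0,0])

```text
time: 4.4
position: [0.3473, 0.4631, 0.1194]
tool_rot: [0.438, 0.899, 0.0, 0.0]
force: [0.4, -0.8, -1.5]
grip_width: 0.0281
finger_force: 39.5
```

Call:
play_rows([
  [0,0,0.002],
  [0,0,0.004],
  [0,0,0.005],
  [0,0,0.005],
], gripper=[1,1,1,1], yaw=[0,0,0,0])

```text
time: 4.73
position: [0.3471, 0.4628, 0.114]
tool_rot: [0.438, 0.899, -0.0, -0.0]
force: [0.3, 0.2, -1.0]
grip_width: 0.0279
finger_force: 39.5
```

Call:
play_rows([
  [0,0,0.001],
  [0,0,0.002],
  [0,0,0.003],
  [0,0,0.003],
], gripper=[1,1,1,1], yaw=[0,0,0,0])

```text
time: 5.07
position: [0.3472, 0.4629, 0.1111]
tool_rot: [0.438, 0.899, -0.0, -0.0]
force: [-0.1, 0.4, -0.9]
grip_width: 0.0282
finger_force: 39.5
```

No contact at 54 mm, so the socket is probably the deep one. I'll keep going until contact.

Call:
play_rows([
  [0,0,0.004],
  [0,0,0.008],
  [0,0,0.011],
  [0,0,0.012],
  [0,0,0.012],
], gripper=[1,1,1,1,1], yaw=[0,0,0,0,0])

```text
time: 5.48
position: [0.347, 0.4627, 0.0986]
tool_rot: [0.438, 0.899, -0.001, -0.0]
force: [-0.1, -0.4, -1.1]
grip_width: 0.0281
finger_force: 39.5
```

Call:
play_rows([
  [0,0,0.001],
  [0,0,0.002],
  [0,0,0.003],
  [0,0,0.003],
], gripper=[1,1,1,1], yaw=[0,0,0,0])

```text
time: 5.82
position: [0.3475, 0.4632, 0.0968]
tool_rot: [0.438, 0.899, 0.0, 0.0]
force: [-0.3, -0.6, 0.8]
grip_width: 0.0278
finger_force: 39.8
```

Call:
play_rows([
  [0,0,0.001],
  [0,0,0.001],
  [0,0,0.001],
], gripper=[1,1,1], yaw=[0,0,0])

```text
time: 6.07
position: [0.3476, 0.4633, 0.0967]
tool_rot: [0.438, 0.899, 0.0, 0.0]
force: [-0.6, -2.2, 5.4]
grip_width: 0.028
finger_force: 40.3
```

The rod touches bottom with its tip at z of about 0.02 (5.4 N), so the depth is 40 mm and the long post is the right one. I'll return the rod.

Call:
play_rows([
  [0,0,-0.01],
  [0,0,-0.025],
  [0,0,-0.045],
  [0,0,-0.06],
  [0,0,-0.07],
  [0,0,-0.07],
  [-0.01,0.004,-0.07],
  [-0.025,0.011,-0.07],
  [-0.045,0.02,-0.07],
  [-0.065,0.029,-0.07],
  [-0.085,0.038,-0.07],
  [-0.105,0.047,-0.07],
  [-0.125,0.055,-0.07],
  [-0.14,0.062,-0.07],
  [-0.15,0.066,-0.07],
  [-0.155,0.069,-0.07],
  [-0.155,0.069,-0.07],
  [-0.155,0.069,-0.07],
  [-0.155,0.069,-0.07],
], gripper=[1,1,1,1,1,1,1,1,1,1,1,1,1,1,1,1,1,1,1], yaw=[0,0,0,0,0,0,0,0,0,0,0,0,0,0,0,0,0,0,0])

```text
time: 7.65
position: [0.4964, 0.3841, 0.1651]
tool_rot: [0.437, 0.899, -0.0, -0.0]
force: [-0.5, 0.0, 0.1]
grip_width: 0.028
finger_force: 39.6
```

Call:
play_rows([
  [0,0,0.008],
  [0,0,0.016],
  [0,0,0.022],
  [0,0,0.028],
  [0,0,0.032],
  [0,0,0.032],
], gripper=[1,1,1,1,1,1], yaw=[0,0,0,0,0,0])

```text
time: 8.15
position: [0.4963, 0.3832, 0.1315]
tool_rot: [0.438, 0.899, -0.001, -0.001]
force: [0.2, -0.3, -0.7]
grip_width: 0.0283
finger_force: 39.6
```

Call:
play_rows([
  [0,0,0.01],
  [0,0,0.02],
  [0,0,0.03],
  [0,0,0.037],
  [0,0,0.04],
  [0,0,0.041],
  [0,0,0.041],
], gripper=[1,1,1,1,1,1,1], yaw=[0,0,0,0,0,0,0])

```text
time: 8.73
position: [0.4972, 0.3836, 0.0921]
tool_rot: [0.438, 0.899, -0.0, -0.0]
force: [0.7, -0.3, -1.7]
grip_width: 0.0277
finger_force: 39.6
```

Call:
play_rows([
  [0,0,0.001],
  [0,0,0.002],
  [0,0,0.002],
], gripper=[1,1,1], yaw=[0,0,0])

```text
time: 8.98
position: [0.4975, 0.3837, 0.0919]
tool_rot: [0.438, 0.899, 0.0, 0.0]
force: [-3.4, -3.3, 6.1]
grip_width: 0.0281
finger_force: 40.2
```

Call:
play_rows([
  [0,0,0],
  [0,0,0],
  [0,0,0],
  [0,0,0],
  [0,0,0],
  [0,0,0],
  [0,0,0],
  [0,0,-0.015],
  [0,0,-0.035],
  [0,0,-0.06],
  [0,0,-0.085],
  [0,0,-0.1],
  [0,0,-0.105],
  [0,0,-0.105],
], gripper=[0.6,0.4,0.2,0,0,0,0,0,0,0,0,0,0,0], yaw=[0,0,0,0,0,0,0,0,0,0,0,0,0,0])

```text
time: 10.15
position: [0.4981, 0.3841, 0.1973]
tool_rot: [0.438, 0.899, 0.002, 0.001]
force: [0.3, 0.4, -0.5]
grip_width: 0.0858
finger_force: 0.0
```

Run:
```python
from h import *
o=robot.get_obs(); print(o['position'],o['time'],o['grip_width'])
s=snap('scene'); w=snap('wrist'); T=snap('top','t3.png')
a=cv2.resize(s['pixels'][120:310,200:330],None,fx=3,fy=3,interpolation=2); b=cv2.resize(w['pixels'][:300,140:500],None,fx=1.1,fy=1.1)
c=np.zeros((570,790,3),np.uint8); c[:,:390]=a; c[:330,390:786]=b; c[340:570,390:]=cv2.resize(T['pixels'][180:272,230:390],(400,230)); cv2.imwrite('pics/c3.png',c)
```

```text
[0.4980956  0.38407909 0.19728735] 10.15 0.08580602113508838
```

View pics/c3.png

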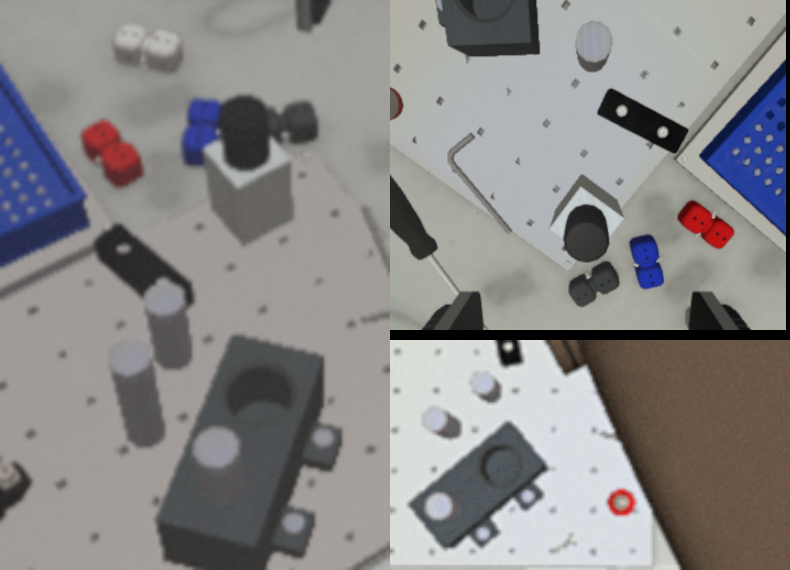

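The rod is back upright in its stand, with the handle seated (left crop near (245,130)). Both posts are untouched. I'll go to the long post, the left one.

Call:
play_rows([
  [0.012,0,0],
  [0.03,0,0],
  [0.05,-0.001,0],
  [0.07,-0.001,0],
  [0.09,-0.001,0],
  [0.11,-0.002,0],
  [0.13,-0.002,0],
  [0.15,-0.002,0.01],
  [0.165,-0.002,0.02],
  [0.172,-0.002,0.03],
  [0.175,-0.002,0.04],
  [0.175,-0.002,0.045],
  [0.175,-0.002,0.045],
], gripper=[0,0,0,0,0,0,0,0,0,0,0,0,0], yaw=[0,0,0,0,0,0,0,0,0,0,0,0,0])

```text
time: 11.38
position: [0.3871, 0.5187, 0.1475]
tool_rot: [0.438, 0.899, -0.002, -0.001]
force: [-0.3, 0.3, 0.2]
grip_width: 0.0854
finger_force: 0.0
```

Run:
```python
from h import *
o=robot.get_obs(); print(o['position'],o['time'])
s=snap('wrist'); p=proj(s,[.388,.520,.095]); print(p,proj(s,[.4,.52,.095])-p)
im=s['pixels'].copy(); cv2.drawMarker(im,tuple(int(round(v)) for v in p),(0,0,255),0,10); cv2.imwrite('pics/w4.png',im[0:330,120:560])
```

```text
[0.38705216 0.51872683 0.1474546 ] 11.3833
[321.74165694 236.0478238 ] [15.36500502 11.16017755]
```

View pics/w4.png

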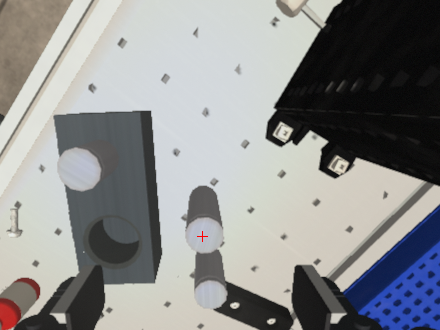

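The post top sits at (205,236) in the crop, within 2 mm of the predicted mark. Descending to grip.

Call:
play_rows([
  [0,0.001,0.015],
  [0,0.001,0.035],
  [0,0.001,0.055],
  [0,0.001,0.067],
  [0,0.001,0.072],
  [0,0.001,0.072],
  [0,0.001,0.072],
  [0,0.001,0.072],
  [0,0.001,0.072],
  [0,0.001,0.072],
  [0,0.001,0.072],
  [0,0.001,0.072],
  [0,0.001,0.072],
  [0,0.001,0.072],
  [0,0.001,0.072],
], gripper=[0,0,0,0,0,0,1,1,1,1,1,1,1,1,1], yaw=[0,0,0,0,0,0,0,0,0,0,0,0,0,0,0], force=60)

```text
time: 12.68
position: [0.389, 0.5212, 0.0794]
tool_rot: [0.438, 0.899, 0.001, 0.0]
force: [0.5, 0.1, 4.5]
grip_width: 0.0222
finger_force: 59.2
```

Call:
play_rows([
  [0,0,-0.01],
  [0,0,-0.025],
  [0,0,-0.045],
  [0,0,-0.06],
  [0,0,-0.065],
  [0,0,-0.065],
], gripper=[1,1,1,1,1,1], yaw=[0,0,0,0,0,0])

```text
time: 13.18
position: [0.3892, 0.5214, 0.1459]
tool_rot: [0.438, 0.899, 0.002, 0.001]
force: [0.2, 0.7, -1.9]
grip_width: 0.022
finger_force: 58.9
```

Run:
```python
from h import *
o=robot.get_obs(); print(o['position'],o['time'],o['grip_width'],o['force'])
s=snap('scene'); w=snap('wrist','w5f.png'); print([onplane(w,120+114,240,.06)])
a=cv2.resize(s['pixels'][100:310,180:330],None,fx=2.6,fy=2.6,interpolation=2); c=np.zeros((546,790,3),np.uint8); c[:,:390]=a; c[:310,390:]=cv2.resize(w['pixels'][60:370,120:520],(400,310)); cv2.imwrite('pics/c5.png',c)
```

```text
[0.38917204 0.5214383  0.14587335] 13.1833 0.022019343635769958 [ 0.21766268  0.67163783 -1.87245621]
[array([0.35078738, 0.4710335 , 0.06      ])]
```

View pics/c5.png

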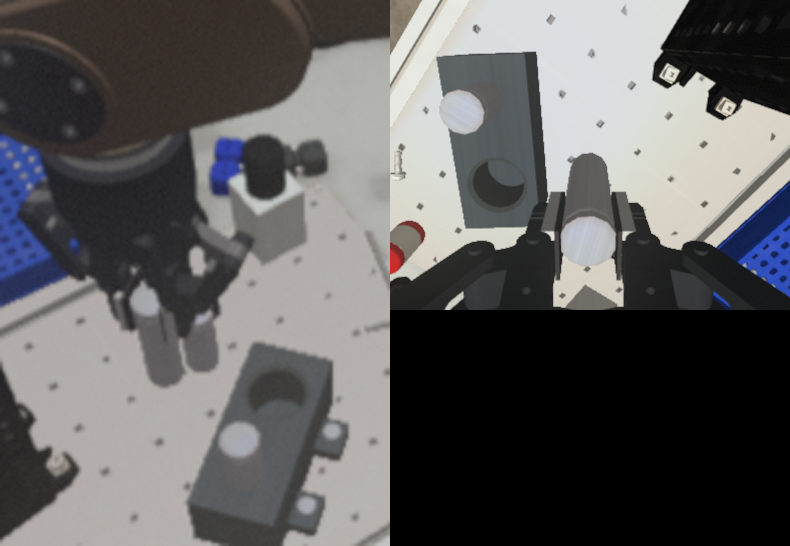

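The long post hangs upright in the fingers, and the mouth is at about (498,186) in the right crop.

Run:
```python
from h import *
s=snap('wrist'); print(onplane(s,228,246,.06),onplane(s,200.,171,.105),proj(s,[.3486,.4635,.06]))
```

```text
[0.34929855 0.46445847 0.06      ] [0.31215918 0.51610049 0.105     ] [226.4446269  246.41501187]
```

Call:
play_rows([
  [0,0,-0.008],
  [-0.002,-0.008,-0.01],
  [-0.006,-0.02,-0.01],
  [-0.01,-0.033,-0.01],
  [-0.014,-0.046,-0.01],
  [-0.018,-0.058,-0.01],
  [-0.02,-0.065,-0.01],
  [-0.02,-0.067,-0.01],
  [-0.02,-0.067,-0.01],
  [-0.02,-0.067,-0.01],
], gripper=[1,1,1,1,1,1,1,1,1,1], yaw=[0,0,0,0,0,0,0,0,0,0])

```text
time: 14.17
position: [0.3483, 0.4639, 0.1536]
tool_rot: [0.438, 0.899, 0.0, 0.0]
force: [-0.5, -0.8, -1.9]
grip_width: 0.0221
finger_force: 58.9
```

Call:
play_rows([
  [0,0,0.008],
  [0,0,0.016],
  [0,0,0.024],
  [0,0,0.03],
  [0,0,0.033],
  [0,0,0.033],
], gripper=[1,1,1,1,1,1], yaw=[0,0,0,0,0,0])

```text
time: 14.67
position: [0.3474, 0.463, 0.1185]
tool_rot: [0.438, 0.899, -0.001, -0.001]
force: [-0.5, -0.6, -1.6]
grip_width: 0.0219
finger_force: 58.9
```

Call:
play_rows([
  [0,0,0.006],
  [0,0,0.013],
  [0,0,0.02],
  [0,0,0.026],
  [0,0,0.028],
  [0,0,0.028],
], gripper=[1,1,1,1,1,1], yaw=[0,0,0,0,0,0])

```text
time: 15.17
position: [0.3476, 0.4631, 0.0912]
tool_rot: [0.438, 0.899, -0.001, -0.0]
force: [0.1, 0.4, -1.0]
grip_width: 0.0225
finger_force: 58.9
```

Call:
play_rows([
  [0,0,0.001],
  [0,0,0.002],
  [0,0,0.002],
], gripper=[1,1,1], yaw=[0,0,0])

```text
time: 15.42
position: [0.3482, 0.4637, 0.0905]
tool_rot: [0.438, 0.899, 0.0, 0.0]
force: [-0.9, 0.2, -1.1]
grip_width: 0.022
finger_force: 58.9
```

Call:
play_rows([
  [0,0,0.001],
  [0,0,0.0015],
  [0,0,0.002],
  [0,0,0.002],
], gripper=[1,1,1,1], yaw=[0,0,0,0])

```text
time: 15.75
position: [0.3484, 0.464, 0.0895]
tool_rot: [0.438, 0.899, 0.0, 0.0]
force: [-1.3, -1.0, 4.5]
grip_width: 0.0224
finger_force: 59.5
```

Contact at exactly 10 mm above the plate-standing height, so it's on the 40 mm bottom. Release and retreat.

Call:
play_rows([
  [0,0,0],
  [0,0,0],
  [0,0,0],
  [0,0,0],
  [0,0,0],
  [0,0,0],
  [0,0,0],
  [0,0,0],
  [0,0,-0.015],
  [0,0,-0.035],
  [0,0,-0.06],
  [0,0,-0.085],
  [0,0,-0.1],
  [0,0,-0.11],
  [0,0,-0.11],
], gripper=[0.7,0.5,0.3,0.1,0,0,0,0,0,0,0,0,0,0,0], yaw=[0,0,0,0,0,0,0,0,0,0,0,0,0,0,0])

```text
time: 17.0
position: [0.3491, 0.4646, 0.2012]
tool_rot: [0.438, 0.899, 0.002, 0.001]
force: [0.7, 0.3, -0.3]
grip_width: 0.0855
finger_force: 0.0
```

Run:
```python
from h import *
o=robot.get_obs(); print(o['position'],o['time'],o['grip_width'],o['force'])
s=snap('scene'); w=snap('wrist')
a=cv2.resize(s['pixels'][120:310,200:330],None,fx=3,fy=3,interpolation=2); c=np.zeros((570,790,3),np.uint8); c[:,:390]=a; c[:310,390:]=cv2.resize(w['pixels'][60:370,120:520],(400,310)); cv2.imwrite('pics/c6.png',c)
```

```text
[0.34908592 0.46459966 0.20122254] 17.0 0.08552711961792435 [ 0.73196298  0.32267051 -0.28871429]
```

View pics/c6.png

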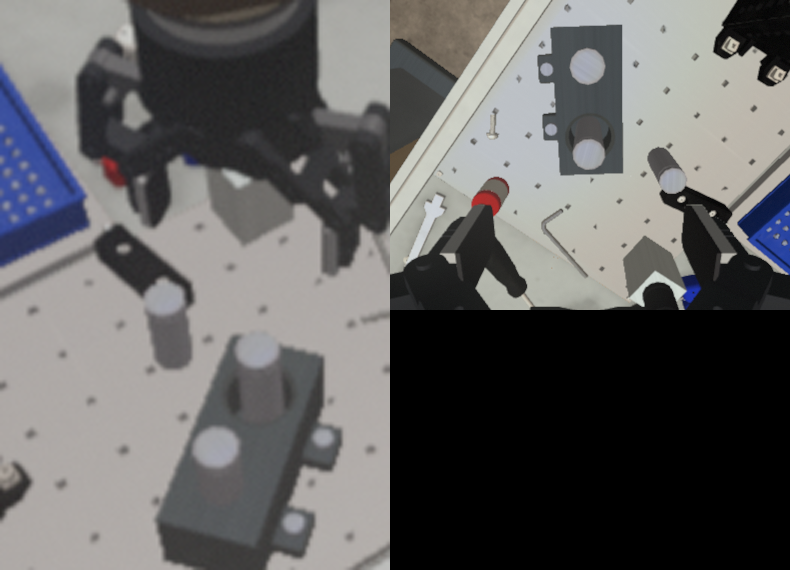

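The long post stands upright in the socket, with its top at (258,350) level with the fixed post at (216,447). The short post is untouched at (165,300), and the rod is in its stand.

```bash
python3 -c "
from cell import robot
print(robot.job_done())"
```

```text
the job is handed in; nothing more can be done
None
```

Job handed in after about 17 s: the rod touched bottom at 40 mm and is back upright in its stand, the long post stands in the socket level with the fixed post, and the short post was not touched.

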